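# Hang the last angle bracket on the paint tree

## Task

Turn the bracket tree until its one empty branch points straight at the robot. Then hang the loose angle bracket on it by its keyhole: pass the round part over the stud's head, press the plate back against the sprung washer, slide it down until the stud sits at the top of the slot, ease it back against the head and let go. Press only as hard as the spring asks (over 25 N bends a branch, and so does a blow), and leave the other things on the table alone.

Things in the scene. Friction and masses are not known exactly. Their poses are not given: they have to be found in the camera images.
- stand: Fixed foot of the bracket tree: blue cast disc, 156 mm across, up to 34 mm high, with a post. Origin on the table under the tree's axis of turning; axes always those of the world.
- tree_middle (a point): On the tree's axis, 170 mm above the table, level with the branches. The tree is a blue hub (radius 22 mm, z = 122 to 188 mm, cap up to 198 mm) with four level branches at right angles: tubes of 13 mm diameter that end 78 mm from the axis, each with a headed stud beyond. Three carry a bracket: plates up to 110 mm from the axis, z = 116 to 200 mm, feet pointing to the post. One is empty.
- tree (a joint): Angle of the tree, rad, anticlockwise from above, no stops. The empty branch points along (-cos, -sin) of it: at 0 or 2 pi straight at the robot (-x). Starts between 0.85 and 5.43; get it to 0 or 2 pi, whichever is nearer. Bearing friction about 0.22 N m (4 N pushed 55 mm from the axis); it stays where it is left.
- branch_middle (a point): On the axis of the empty branch's 13 mm tube, 55 mm from the tree's axis: a good place to push it sideways, slowly (a blow counts as force); nothing lies within 35 mm either side of it.
- branch_end (a point): Middle of the tube's end on the empty branch, 78 mm from the tree's axis, 170 mm above the table. Its frame turns with the tree: -x outward along the branch, z up. The stud lies on this line: neck 8 mm, round head 18 mm diameter, 4.5 mm thick, front bevelled. The stud is screwed out by an unknown amount: the back of the head is 18 to 34 mm outward of this point, to be found by feel.
- stud_middle (a point): On the stud's line, 24 mm outward of branch_end. Behind the head a rubber washer (30 mm across, 4 mm thick) slides on the neck, sprung outward, face 2 mm behind the head's back. It yields at 2.5 N, then 1.4 N per mm, and is rigid after 7 mm (12 N). The 5 mm plate clears the head from 7 N on: hold 8 to 11 N while sliding down. The rubber drags with a quarter to two thirds of the press.
- bracket: Loose angle bracket of bright metal, 0.15 to 0.27 kg, standing on its foot. Leg 46 mm wide (y), 84 mm high (z), 5 mm thick (x); foot 5 mm thick, same width, reaching 42 mm to +x, at the start away from the robot within 0.6 rad. Origin at the table under the middle of the leg. Hung, the foot is below and points to the post: it must pass below the stud. Grasp it across the width, 48 mm up.
- keyhole (a point): On the bracket, 38 mm above its origin, middle of the plate: centre of the round part (22 mm diameter) of the keyhole. From it a slot 11 mm wide goes up to 58 mm above the origin.
- slot_seat (a point): On the bracket, 54 mm above its origin, middle of the plate: where the stud's axis lies when its neck sits at the top of the slot, 16 mm above the centre of the round part.
- jar_bolts: Glass jar full of bolts, 84 mm diameter, 140 mm high, left of the tree; leave alone. Origin under its middle.
- drill_1: Cordless drill lying on its side, about 270 by 220 mm, 82 mm high, far right; leave alone.
- tape_roll: Roll of grey tape, 108 mm diameter, 48 mm high, lying at the back left; leave alone.
- pliers_red_1: Red-handled pliers, 222 mm long, 16 mm high, lying near left; leave alone.
- spanner_13: Spanner, 183 mm long, 9 mm high, lying near right; leave alone.
- marker_pen: Marker pen, 134 mm long, lying near the front edge; leave alone.

How it is judged:
On the way:
1. the empty branch points at the robot within 0.2 rad and the tree stands still ((value of joint tree between -0.2 and 0.2 rad or value of joint tree between 6.083 and 6.483 rad) and velocity of joint tree between -0.1 and 0.1 rad/s), for 0.2 s.
At the end, for the whole second after the job is handed in: The empty branch still points at the robot (within 0.25 rad), and the bracket hangs on it by its slot behind the stud's head: its slot_seat point within 3 mm sideways and in height of the stud's axis, plate upright (0.12 rad) and square to the branch (0.15 rad), at rest and let go ((value of joint tree between -0.25 and 0.25 rad or value of joint tree between 6.033 and 6.533 rad) and y of slot_seat in the frame of branch_end between -0.003 and 0.003 m and z of slot_seat in the frame of branch_end between -0.003 and 0.003 m and x of slot_seat in the frame of branch_end between -0.034 and -0.012 m and angle between bracket's own z axis and vertical below 0.12 rad and angle between the x axis of bracket and the x axis of branch_end, either way round below 0.15 rad and linear speed of bracket below 0.02 m/s); the robot touches nothing.
It fails at once if more than 25 N between the bracket and the tree, all contacts added up (hung, the spring's squeeze makes 13 N of it) (contact force between bracket and stand above 25 N).
It fails at once if more than 25 N between the robot and the tree (contact force between any of the arm, the fingers and stand above 25 N).
It fails at once if another thing on the table moved more than 20 mm (distance of any of jar_bolts, drill_1, tape_roll, pliers_red_1, spanner_13, marker_pen from where it was at the start of the episode above 0.02 m).
It fails at once if the jar tipped (angle between jar_bolts's own z axis and vertical above 0.3 rad).
It also fails if it takes over 69 s, if anything falls off the work surface, if the arm or the gripper's body presses on something with over 40 N, if the wrist force passes 120 N, or if a joint passes its speed limit or range.

## Robot

A 6-joint arm with a two-finger parallel gripper is mounted at the origin on a cart in front of the work surface, level with it; the furniture and walls round the work are solid. World frame = base frame: x ahead of the robot, y to its left, z up, the work surface at z = 0. Lengths are in m, angles in rad, forces in N, time in s.
With the tool pointing down it reaches from about 0.375 to 0.9 m from the base axis. Payload 3.1 kg.
Tool frame: the origin (TCP) lies at the very end of the fingers, on their centre line; the grasp point (between the pads) lies 19 mm behind it (grip_depth is the distance from the TCP to the grasp point, in m); z points along the fingers, y is the line along which they close (so a half turn about z gives the same grasp; the last joint's range is limited). The gripper opens to 85 mm and grips with 20 to 120 N. Pads are 22 mm wide; open, the fingers measure 114 mm over their backs; the gripper's body (76 mm by 85 mm) begins 54 mm behind the grasp point. The pads swing forward as they close: fully open they stand 13 mm farther back than shut.
Start: joints at [1.02, 0.527, 1.433, -0, 1.181, -0.178], TCP at [0.228, 0.582, 0.231] pointing down, gripper open.
Joint ranges: [-3.08, 3.08], [-0.75, 2.2], [0.22, 2.44], [-1.43, 4.57], [0, 2.65], [-2.85, 2.85]. Speed limits (rad/s): [2.79, 2.79, 3.14, 3.14, 3.14, 3.14].

## Interface

Orientations are given as a unit quaternion [x, y, z, w].
In Python, from station import * gives the robot as it stands.
- The arm moves only by the tool apply_moves, never from a script. Its argument "plan" is a list of rows, each a list of 7 numbers: the shift along the tool's x, y, z in m, then the turn, a rotation vector about the tool's x, y, z in rad, then the gripper command: -1 is fully open, 1 is shut, values between are in proportion. In form: [[dx, dy, dz, wx, wy, wz, jaw], ...]. A call has 1 to 8 rows; each row shifts and turns the commanded pose from where the row before left it, along the tool's axes as they then stand; what a row does not reach is not made up. A row lasts 1/8 s, in which the tool goes at most 62.5 mm and 10.7 degrees, less where a joint would pass 70% of its speed; a pose out of reach is approached as far as the arm can. A call is refused whole if a number of a shift passes 0.0625 or a number of a turn 0.188, either way. A call with a gripper value outside its range is refused whole. The fingers move at their own pace and stop on an object; "force" is the grip in N (left out, the last holds). Time passes only in rows, so rows that do not move let the fingers close. It gives the time, the measured TCP pose, the force, the opening and the grip force at its end, in the units of the state.
- sense(): the state, without advancing time (a new reading comes with each control period).
- snapshot(name): name is "side" or "top" or "wrist"; returns the picture (480x640x3 uint8, red, green, blue); there is no depth.
- calibration(name): a dict with "camera_matrix" (3x3 intrinsics, pixels), "R" (3x3) and "t" (3): a world point X has camera coordinates R X + t; the wrist camera has in their place "mount" (4x4, takes a point from camera to tool coordinates, whose origin is the TCP and whose axes are the flange's). Camera axes: x right, y down, z forward; pixel columns grow to the right and rows downward; lengths in m; the calibration is good to about 2 mm. A picture is of the moment at which its call begins: read the wrist's pose just before it. calibration takes no time and is no camera call.
- sign_off(): hands the job in; it is judged then, once.
The state is a dict: "t": time; "q": joint angles; "qd": joint speeds; "tau": joint torques, N m; "tcp_pos": TCP position; "tool_rot": TCP orientation; "force": force on the tool from outside, world axes, zero at the start; "ft_torque": the same for the moment, N m; "finger_gap": opening from 0.0 (shut) to 1.0 (fully open); "gripper_force": force on a finger pad.
Only numpy, scipy, OpenCV 4.12 (cv2) and the standard library are available. Lean on these libraries where they do the work, as an engineer would, in place of code of your own. Each camera call takes 0.05 s, during which the arm holds its last target. There are 200 camera calls.

## Working session

There is one attempt and no reset: what is moved stays moved. The work goes in short steps, Python scripts to look and compute and a tool call to move; the robot and the scene stay as the last step left them, time stands still between calls to the robot, and variables do not carry over. Pictures are saved under pics/ and viewed, at most 12 in all, crops included, and the job is handed in when it is done.

Besides the shell and the picture viewer there is one more tool, called in YAML: its name, and indented under it one key for each argument. apply_moves: Moves the arm, as the interface text tells. Its arguments: {"type":"object","properties":{"plan":{"type":"array"},"force":{"type":"number"}},"required":["plan"]}

```bash
ls; mkdir -p pics; python3 - <<'E'
from station import *
import cv2
s=sense(); print({k:(v if not hasattr(v,'__len__') else [round(float(x),4) for x in v]) for k,v in s.items()})
for n in("side","top"):
    c=calibration(n); print(n,c)
    cv2.imwrite(f"pics/{n}0.png",snapshot(n)[:,:,::-1])
print(calibration("wrist"))
E
```

```text
pics
{'t': 0.0, 'q': [1.0195, 0.5285, 1.4339, 0.0, 1.1814, -0.1785], 'qd': [0.0011, -0.0008, 0.0002, 0.0007, 0.0018, 0.0002], 'tau': [-0.0004, -44.235, -17.802, -0.0003, 0.0084, -0.0], 'tcp_pos': [0.2272, 0.5815, 0.2303], 'tool_rot': [0.1853, 0.9827, -0.001, -0.0004], 'force': [-0.1463, -0.3749, -0.7672], 'ft_torque': [-0.034, 0.0231, -0.0587], 'gripper_force': 0.0, 'finger_gap': 1.0004958419615368}
side {'camera_matrix': array([[486.48761305,   0.        , 328.40073954],
       [  0.        , 486.48761305, 232.65255833],
       [  0.        ,   0.        ,   1.        ]]), 'R': array([[ 9.37215545e-01, -3.48750454e-01, -3.77939826e-04],
       [-1.69069550e-01, -4.53401176e-01, -8.75124483e-01],
       [ 3.05028703e-01,  8.20244168e-01, -4.83897712e-01]]), 't': array([-0.51903444,  0.2013918 ,  0.92753773])}
top {'camera_matrix': array([[503.5979491 ,   0.        , 321.50850273],
       [  0.        , 503.5979491 , 242.42334575],
       [  0.        ,   0.        ,   1.        ]]), 'R': array([[ 0.02772872, -0.99949132, -0.01575468],
       [-0.98756783, -0.02495155, -0.15520053],
       [ 0.15472848,  0.01986233, -0.98775735]]), 't': array([0.02509726, 0.57367441, 1.23704158])}
{'camera_matrix': array([[376.21335262,   0.        , 321.93163556],
       [  0.        , 376.21335262, 237.20020317],
       [  0.        ,   0.        ,   1.        ]]), 'mount': array([[-2.66211825e-04, -9.55687985e-01, -2.94381393e-01,
         7.35040333e-02],
       [ 9.99999902e-01, -3.58316598e-04,  2.58939831e-04,
        -9.51424907e-05],
       [-3.52947424e-04, -2.94381296e-01,  9.55687987e-01,
        -1.42401337e-01],
       [ 0.00000000e+00,  0.00000000e+00,  0.00000000e+00,
         1.00000000e+00]])}
```

View pics/side0.png

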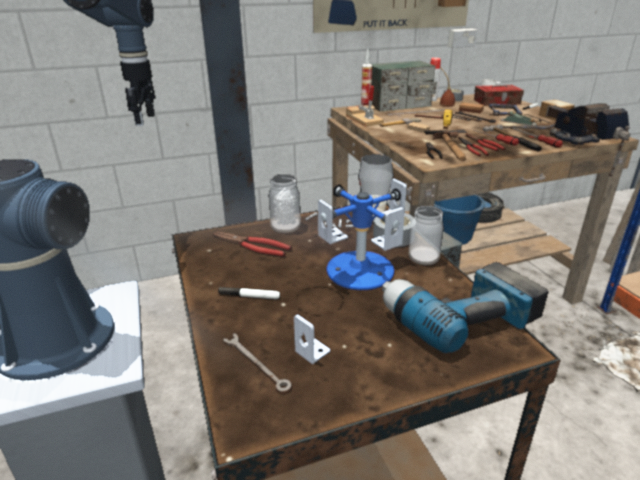

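View pics/top0.png

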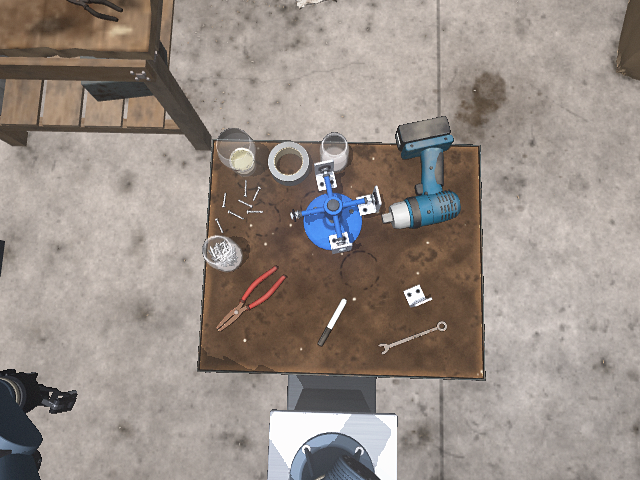

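The side view shows the empty branch going back left, with its head at about (339,190), and the bracket at (310,340) standing with its leg toward the robot. In the top view the hub is at (333,205), the empty stud head at (294,216) (+y side) and the bracket at (416,296). Next I zoom in on both.

```bash
cat > h.py <<'E'
from station import *
import numpy as np, cv2
from scipy.spatial.transform import Rotation as Rn
def ray(n,uv,pose=None):
    c=calibration(n); K=c["camera_matrix"]; d=np.linalg.inv(K)@np.array([uv[0],uv[1],1.])
    if n=="wrist":
        p,q=pose; R=Rn.from_quat(q).as_matrix(); M=c["mount"]
        return R@M[:3,3]+p, R@M[:3,:3]@d
    return -c["R"].T@c["t"], c["R"].T@d
def on(n,uv,v,ax=2,pose=None):
    o,d=ray(n,uv,pose); return o+d*(v-o[ax])/d[ax]
def tri(r):
    A=0;b=0
    for o,d in r:
        d=d/np.linalg.norm(d);P=np.eye(3)-np.outer(d,d);A=A+P;b=b+P@o
    return np.linalg.solve(A,b)
def proj(n,X,pose=None):
    c=calibration(n);X=np.asarray(X,float)
    if n=="wrist":
        p,q=pose;M=c["mount"];y=Rn.from_quat(q).as_matrix().T@(X-p);y=M[:3,:3].T@(y-M[:3,3])
    else: y=c["R"]@X+c["t"]
    u=c["camera_matrix"]@y;return u[:2]/u[2]
E
python3 - <<'E'
from h import *
t=cv2.imread("pics/top0.png");s=cv2.imread("pics/side0.png")
z=lambda im,x,y,w,h,f:cv2.resize(im[y:y+h,x:x+w],None,fx=f,fy=f,interpolation=cv2.INTER_CUBIC)
a=z(t,280,150,110,110,3.6364);b=z(t,395,275,50,40,8);c=z(s,310,170,110,110,3.6364);d=z(s,280,310,60,60,5)
can=np.zeros((600,800,3),np.uint8)
can[:400,:400]=a;
can[:400,400:]=c
can=np.zeros((600,800,3),np.uint8)
can[:300,:400]=z(t,280,155,100,75,4);can[:300,400:]=z(s,312,175,100,75,4)
can[300:,:400]=z(t,393,277,53,40,7.55)[:300,:400] if 0 else cv2.resize(t[277:317,393:446],(400,300),interpolation=cv2.INTER_CUBIC)
can[300:,400:]=cv2.resize(s[310:370,270:350],(400,300),interpolation=cv2.INTER_CUBIC)
cv2.imwrite("pics/z0.png",can)
hub=on("top",(333,205),.198);tip=on("top",(294,216),.17);print(hub,tip)
# stand disc blue
hsv=cv2.cvtColor(t,cv2.COLOR_BGR2HSV);m=cv2.inRange(hsv,(105,150,80),(125,255,255));m[:,390:]=0;m[:150]=0
ys,xs=np.nonzero(m);print(xs.min(),xs.max(),ys.min(),ys.max())
print(on("top",(414,296),0.03))
E
```

```text
[0.63522018 0.01358466 0.198     ] [0.61352766 0.1031809  0.17      ]
302 364 176 249
[ 0.44410238 -0.19681785  0.03      ]
```

View pics/z0.png

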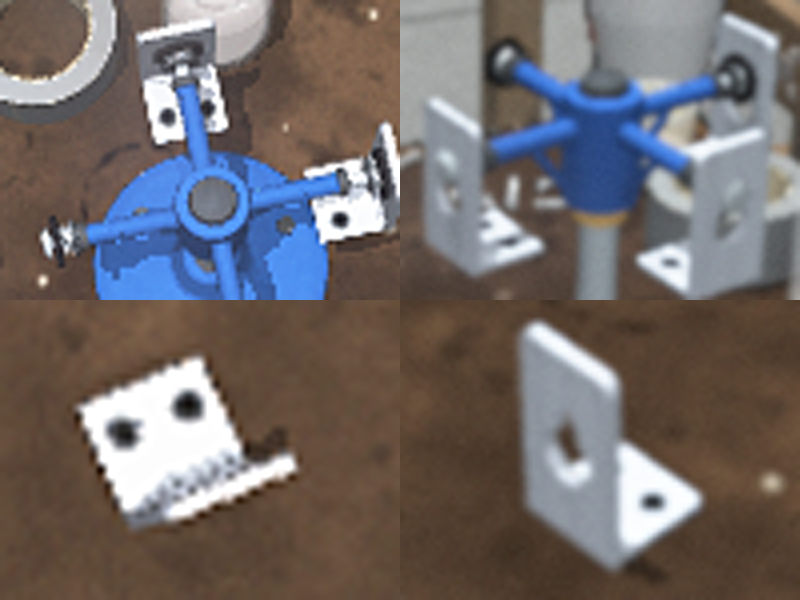

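The zoom shows the hub cap at top (333,205), the stud head at top (291,215) / side (338,190.5), the bracket's foot far edge running from (403,331) to (420,324), and the leg base in the side view at (295,351)–(313,364).

```bash
python3 - <<'E'
from h import *
np.set_printoptions(precision=4,suppress=True)
T=lambda x,y:(393+x/7.547,277+(y-300)/7.5)
S=lambda x,y:(270+(x-400)/5,310+(y-300)/5)
print("cap",tri([ray("top",(333,205.2)),ray("side",(362.7,195))]), on("top",(333,205.2),.198))
h=tri([ray("top",(291.5,215)),ray("side",(338.3,190.5))]);print("head",h)
# branch midpoints: tube end near washer in top zoom(90,232), tube root (180,212)
for p in((90,234),(180,212)):print("br",on("top",(280+p[0]/4,155+p[1]/4),.17))
for p in((78,410),(203,357)):print("foot far",on("top",T(*p),.005))
print("foot-leg",on("top",T(130,528),.0))
for p in((165,523),(297,470)):print("legtop",on("top",T(*p),.084))
for p in((527,505),(615,570)):print("side base",on("side",S(*p),0.))
for p in((530,325),(617,378)):print("side top",on("side",S(*p),0.084))
for p in((700,497),):print("side foot corner",on("side",S(*p),0.005))
c=calibration("top");print(-c["R"].T@c["t"])
E
```

```text
cap [0.6366 0.0134 0.192 ] [0.6348 0.0136 0.198 ]
head [0.6178 0.1091 0.1654]
br [0.6199 0.0837 0.17  ]
br [0.6342 0.0319 0.17  ]
foot far [ 0.4559 -0.1735  0.005 ]
foot far [ 0.4752 -0.2162  0.005 ]
foot-leg [ 0.4162 -0.1921  0.    ]
legtop [ 0.4154 -0.19    0.084 ]
legtop [ 0.4335 -0.2321  0.084 ]
side base [ 0.4172 -0.1926  0.    ]
side base [ 0.4369 -0.2354  0.    ]
side top [ 0.4207 -0.1943  0.084 ]
side top [ 0.4401 -0.2321  0.084 ]
side foot corner [ 0.4766 -0.216   0.005 ]
[0.3744 0.0148 1.3113]
```

```bash
cat >> h.py <<'E'
def psi_now(s): 
    x=Rn.from_quat(s["tool_rot"]).as_matrix()[:,0]; return np.degrees(np.arctan2(x[1],x[0]))
def rows(wps,jaw,start=None):
    """wps: (x,y,z,psi deg,n rows) tool down, from the measured pose; prints rows"""
    s=sense(); p=np.array(s["tcp_pos"]); a=psi_now(s)
    if start is not None: p=np.array(start[:3],float);a=start[3]
    out=[]
    for x,y,z,b,n in wps:
        t=np.array([x,y,z]); 
        for k in range(n):
            a1=a+(b-a)/(n-k); d=(t-p)/(n-k); r=np.radians(a)
            out.append([round(float(v),3) for v in (d[0]*np.cos(r)+d[1]*np.sin(r),d[0]*np.sin(r)-d[1]*np.cos(r),-d[2],0,0,-np.radians(a1-a))]+[jaw])
            # rounding carried forward
            q=out[-1]; p=p+[q[0]*np.cos(r)+q[1]*np.sin(r),q[0]*np.sin(r)-q[1]*np.cos(r),-q[2]]; a=a-np.degrees(q[5])
    for i in range(0,len(out),8): print(out[i:i+8])
def st():
    s=sense();print("t",round(s["t"],2),"p",np.round(s["tcp_pos"],4),"psi",round(psi_now(s),2),"tz",np.round(Rn.from_quat(s["tool_rot"]).as_matrix()[:,2],3),"F",np.round(s["force"],1),"gap",round(s["finger_gap"],3),"gf",s["gripper_force"])
E
python3 - <<'E'
from h import *
st(); rows([(.658,.075,.26,12,14),(.658,.075,.15,12,2)],1)
E
```

```text
t 0.1 p [0.2273 0.5815 0.2304] psi 158.64 tz [-0.001 -0.002 -1.   ] F [ 0.6  0.1 -0.4] gap 1.001 gf 0.0
[[-0.042, -0.022, -0.002, 0.0, 0.0, 0.183, 1], [-0.045, -0.015, -0.002, 0.0, 0.0, 0.183, 1], [-0.047, -0.006, -0.002, 0.0, 0.0, 0.183, 1], [-0.047, 0.003, -0.002, 0.0, 0.0, 0.183, 1], [-0.046, 0.011, -0.002, 0.0, 0.0, 0.183, 1], [-0.043, 0.019, -0.002, 0.0, 0.0, 0.183, 1], [-0.039, 0.027, -0.002, 0.0, 0.0, 0.183, 1], [-0.034, 0.034, -0.002, 0.0, 0.0, 0.183, 1]]
[[-0.027, 0.039, -0.002, 0.0, 0.0, 0.183, 1], [-0.019, 0.044, -0.002, 0.0, 0.0, 0.182, 1], [-0.011, 0.046, -0.002, 0.0, 0.0, 0.183, 1], [-0.002, 0.048, -0.003, 0.0, 0.0, 0.182, 1], [0.006, 0.047, -0.002, 0.0, 0.0, 0.183, 1], [0.014, 0.045, -0.003, 0.0, 0.0, 0.182, 1], [0.0, 0.0, 0.055, 0.0, 0.0, 0.0, 1], [0.0, 0.0, 0.055, 0.0, 0.0, 0.0, 1]]
```

apply_moves:
  plan:
    - [-0.042,-0.022,-0.002,0.0,0.0,0.183,1]
    - [-0.045,-0.015,-0.002,0.0,0.0,0.183,1]
    - [-0.047,-0.006,-0.002,0.0,0.0,0.183,1]
    - [-0.047,0.003,-0.002,0.0,0.0,0.183,1]
    - [-0.046,0.011,-0.002,0.0,0.0,0.183,1]
    - [-0.043,0.019,-0.002,0.0,0.0,0.183,1]
    - [-0.039,0.027,-0.002,0.0,0.0,0.183,1]
    - [-0.034,0.034,-0.002,0.0,0.0,0.183,1]

```text
t: 1.1
tcp_pos: [0.4737, 0.2918, 0.247]
tool_rot: [0.796, 0.605, -0.0, -0.0]
force: [0.7, 0.4, -0.2]
finger_gap: -0.002
gripper_force: 0.0
```

apply_moves:
  plan:
    - [-0.027,0.039,-0.002,0.0,0.0,0.183,1]
    - [-0.019,0.044,-0.002,0.0,0.0,0.182,1]
    - [-0.011,0.046,-0.002,0.0,0.0,0.183,1]
    - [-0.002,0.048,-0.003,0.0,0.0,0.182,1]
    - [0.006,0.047,-0.002,0.0,0.0,0.183,1]
    - [0.014,0.045,-0.003,0.0,0.0,0.182,1]
    - [0,0,0,0,0,0,1]

```text
t: 1.98
tcp_pos: [0.6599, 0.0725, 0.2606]
tool_rot: [0.995, 0.102, 0.0, 0.0]
force: [0.3, 0.8, 0.5]
finger_gap: -0.002
gripper_force: 0.0
```

```bash
python3 - <<'E'
from h import *
st(); print(sense()["q"]); im=snapshot("wrist")[:,:,::-1]; cv2.imwrite("pics/w1.png",im)
E
```

```text
t 1.98 p [0.6599 0.0725 0.2606] psi 11.76 tz [ 0.001 -0.001 -1.   ] F [0.3 0.8 0.5] gap -0.002 gf 0.0
[-5.81492074e-02  5.53168634e-01  1.29549973e+00 -7.78466687e-04
  1.29189642e+00  1.30755725e+00]
```

View pics/w1.png

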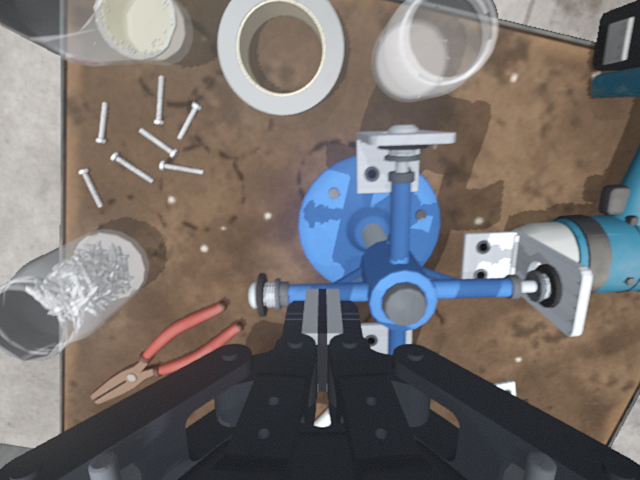

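The wrist view shows the cap at (405,302), the tube from (288,293) to (370,292) and the head at (255,292). The fingertips are still above branch level. I'll measure the branch from this view.

```bash
python3 - <<'E'
from h import *
np.set_printoptions(precision=4,suppress=True)
s=sense();P=(np.array(s["tcp_pos"]),s["tool_rot"])
print("cap",on("wrist",(405,302),.198,2,P))
for u in((255,292),(288,293),(370,292)):print(on("wrist",u,.17,2,P))
print(proj("wrist",P[0],P),proj("wrist",[P[0][0],P[0][1],.17],P))
E
```

```text
cap [0.6419 0.019  0.198 ]
[0.6155 0.1109 0.17  ]
[0.6194 0.0889 0.17  ]
[0.6316 0.0346 0.17  ]
[319.6828 311.3044] [320.6379 244.0548]
```

apply_moves:
  plan:
    - [0,0,0.04,0,0,0,1]
    - [0,0,0.04,0,0,0,1]
    - [0,0,0.03,0,0,0,1]
    - [-0.006,0,0,0,0,0,1]
    - [-0.006,0,0,0,0,0,1]
    - [-0.003,0,0,0,0,0,1]
    - [-0.003,0,0,0,0,0,1]
    - [-0.002,0,0,0,0,0,1]

```text
t: 3.02
tcp_pos: [0.6409, 0.0722, 0.1531]
tool_rot: [0.995, 0.104, 0.004, -0.0]
force: [5.3, 2.7, 2.3]
finger_gap: 0.002
gripper_force: 2.4
```

apply_moves:
  plan:
    - [-0.0024,-0.0006,0,0,0,-0.0426,1]
    - [-0.0048,-0.0012,0,0,0,-0.0852,1]
    - [-0.0048,-0.0012,0,0,0,-0.0852,1]
    - [-0.0048,-0.0012,0,0,0,-0.0852,1]
    - [-0.0048,-0.0012,0,0,0,-0.0852,1]
    - [-0.0048,-0.0012,0,0,0,-0.0852,1]
    - [-0.0048,-0.0012,0,0,0,-0.0852,1]
    - [-0.0048,-0.0012,0,0,0,-0.0852,1]

```text
t: 4.03
tcp_pos: [0.6058, 0.0629, 0.153]
tool_rot: [0.911, 0.413, 0.003, 0.002]
force: [5.2, 2.1, 2.7]
finger_gap: 0.0
gripper_force: 2.1
```

```bash
python3 - <<'E'
from h import *
st()
p=np.array(sense()["tcp_pos"][:2])-[.636,.0135];print(np.hypot(*p),np.degrees(np.arctan2(p[1],p[0])))
E
```

```text
t 4.03 p [0.6058 0.0629 0.153 ] psi 48.79 tz [ 0.007  0.    -1.   ] F [5.2 2.1 2.7] gap 0.0 gf 2.134015252813697
0.05791318687659509 121.4113163066864
```

apply_moves:
  plan:
    - [-0.0048,-0.0012,0,0,0,-0.0852,1]
    - [-0.0048,-0.0012,0,0,0,-0.0852,1]
    - [-0.0048,-0.0012,0,0,0,-0.0852,1]
    - [-0.0048,-0.0012,0,0,0,-0.0852,1]
    - [-0.0048,-0.0012,0,0,0,-0.0852,1]
    - [-0.0048,-0.0012,0,0,0,-0.0852,1]
    - [-0.0048,-0.0012,0,0,0,-0.0852,1]
    - [-0.0024,-0.0006,0,0,0,-0.0426,1]

```text
t: 5.03
tcp_pos: [0.5811, 0.0353, 0.1523]
tool_rot: [0.735, 0.678, 0.002, 0.001]
force: [2.1, 3.2, 2.7]
finger_gap: 0.002
gripper_force: 1.9
```

```bash
python3 - <<'E'
from h import *
st()
p=np.array(sense()["tcp_pos"][:2])-[.636,.0135];print(np.hypot(*p),np.degrees(np.arctan2(p[1],p[0])))
t=snapshot("top")[:,:,::-1];s=snapshot("side")[:,:,::-1]
can=np.vstack([cv2.resize(t[155:255,260:393],(800,600))[:300*2:2,::2],cv2.resize(s[160:260,300:433],(400,300),interpolation=cv2.INTER_CUBIC)])
can=np.hstack([cv2.resize(t[165:265,270:370],(400,400),interpolation=cv2.INTER_CUBIC),cv2.resize(s[170:270,310:410],(400,400),interpolation=cv2.INTER_CUBIC)])
cv2.imwrite("pics/z1.png",can)
E
```

```text
t 5.03 p [0.5811 0.0353 0.1523] psi 85.31 tz [ 0.004  0.001 -1.   ] F [2.1 3.2 2.7] gap 0.002 gf 1.9485798384994268
0.059115013269326666 158.31434031858512
```

View pics/z1.png

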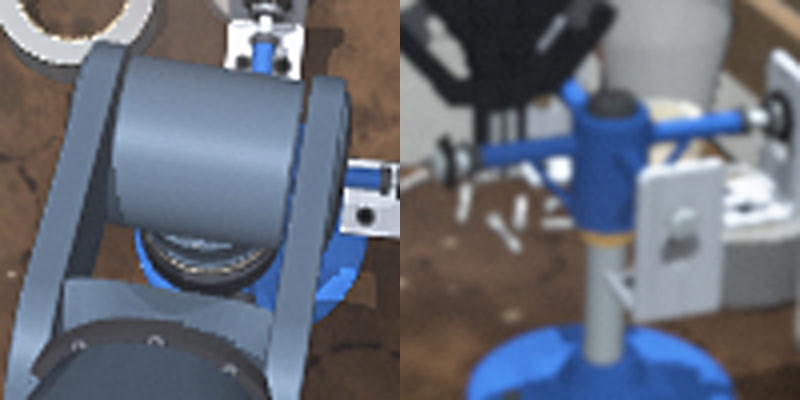

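The arm hides the branch in the top crop. The side crop shows it almost at the robot, with its head at (450,160). I'll finish the last 5°, back off and rise, then look.

apply_moves:
  plan:
    - [-0.0046,-0.0012,0,0,0,-0.0822,1]
    - [0,0,0,0,0,0,1]
    - [0.008,0,0,0,0,0,1]
    - [0.02,0,0,0,0,0,1]
    - [0,0,-0.05,0,0,0,1]
    - [0,0,-0.06,0,0,0,1]
    - [0,0,0,0,0,0,-1]

```text
t: 6.0
tcp_pos: [0.581, 0.0594, 0.2664]
tool_rot: [0.707, 0.707, 0.003, 0.004]
force: [-0.6, -0.2, -0.1]
finger_gap: 0.2
gripper_force: 0.0
```

```bash
python3 - <<'E'
from h import *
st(); im=snapshot("wrist")[:,:,::-1]; cv2.imwrite("pics/w2.png",im)
E
```

```text
t 6.0 p [0.581  0.0594 0.2664] psi 90.0 tz [ 0.011 -0.001 -1.   ] F [-0.6 -0.2 -0.1] gap 0.2 gf 0.0
```

View pics/w2.png

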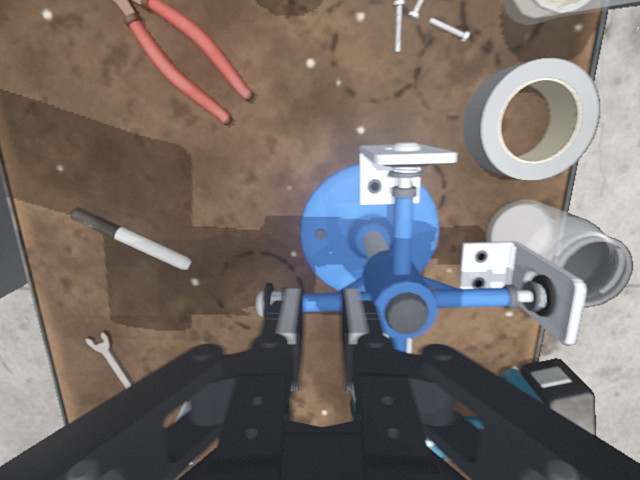

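The cap is at (407,312), the empty branch's head at (262,303), its tube at (315,302) and the opposite tube at (505,298).

```bash
python3 - <<'E'
from h import *
np.set_printoptions(precision=4,suppress=True)
s=sense();P=(np.array(s["tcp_pos"]),s["tool_rot"])
im=cv2.imread("pics/w2.png");hsv=cv2.cvtColor(im,cv2.COLOR_BGR2HSV)
m=cv2.inRange(hsv,(105,150,60),(125,255,255))
def mid_v(u,lo,hi):
    ys=np.nonzero(m[lo:hi,u])[0]+lo; return ys.min(),ys.max()
pts=[]
for u in (308,318,328,338,450,465,480,495,505):
    a,b=mid_v(u,285,315);X=on("wrist",(u,(a+b)/2),.17,2,P);pts.append(X);print(u,a,b,X)
pts=np.array(pts);f=np.polyfit(pts[:,0],pts[:,1],1);print(f)
v=[];
for r in (215,230,245,260):
    xs=np.nonzero(m[r,380:430])[0]+380;X=on("wrist",((xs.min()+xs.max())/2,r),.17,2,P);v.append(X);print(r,xs.min(),xs.max(),X)
v=np.array(v);g=np.polyfit(v[:,1],v[:,0],1);print("perp",g)
print("cap",on("wrist",(407,312),.198,2,P),"head",on("wrist",(262,303),.17,2,P))
E
```

```text
308 294 300 [0.5713 0.018  0.17  ]
318 294 305 [0.5782 0.0161 0.17  ]
328 294 309 [0.5851 0.0146 0.17  ]
338 293 309 [0.592  0.0149 0.17  ]
450 287 305 [0.6694 0.0186 0.17  ]
465 290 291 [0.6793 0.0227 0.17  ]
480 289 291 [0.6896 0.0231 0.17  ]
495 289 290 [0.6998 0.0234 0.17  ]
505 289 305 [0.7075 0.0177 0.17  ]
[ 0.0445 -0.0098]Traceback (most recent call last):
  File "<stdin>", line 14, in <module>
    return umr_minimum(a, axis, None, out, keepdims, initial, where)
ValueError: zero-size array to reduction operation minimum which has no identity
```

```bash
python3 - <<'E'
from h import *
st(); rows([(.4285,-.2115,.17,24.6,8)],-1)
E
```

```text
t 6.05 p [0.579  0.0594 0.2636] psi 90.0 tz [ 0.005 -0.001 -1.   ] F [-0.6  0.4 -0.4] gap 0.285 gf 0.0
[[-0.034, -0.019, 0.012, 0.0, 0.0, 0.143, -1], [-0.036, -0.014, 0.012, 0.0, 0.0, 0.143, -1], [-0.038, -0.008, 0.012, 0.0, 0.0, 0.143, -1], [-0.039, -0.003, 0.012, 0.0, 0.0, 0.142, -1], [-0.039, 0.002, 0.011, 0.0, 0.0, 0.143, -1], [-0.038, 0.008, 0.012, 0.0, 0.0, 0.142, -1], [-0.036, 0.013, 0.011, 0.0, 0.0, 0.143, -1], [-0.034, 0.018, 0.012, 0.0, 0.0, 0.142, -1]]
```

apply_moves:
  plan:
    - [-0.034,-0.019,0.012,0.0,0.0,0.143,-1]
    - [-0.036,-0.014,0.012,0.0,0.0,0.143,-1]
    - [-0.038,-0.008,0.012,0.0,0.0,0.143,-1]
    - [-0.039,-0.003,0.012,0.0,0.0,0.142,-1]
    - [-0.039,0.002,0.011,0.0,0.0,0.143,-1]
    - [-0.038,0.008,0.012,0.0,0.0,0.142,-1]
    - [-0.036,0.013,0.011,0.0,0.0,0.143,-1]
    - [-0.034,0.018,0.012,0.0,0.0,0.142,-1]

```text
t: 7.05
tcp_pos: [0.425, -0.2118, 0.1654]
tool_rot: [0.978, 0.211, -0.001, -0.002]
force: [-0.5, 0.2, 0.2]
finger_gap: 1.0
gripper_force: 0.0
```

apply_moves:
  plan:
    - [0,0,0,0,0,0,-1]
    - [0,0,0,0,0,0,-1]

```text
t: 7.3
tcp_pos: [0.4262, -0.2112, 0.1663]
tool_rot: [0.977, 0.213, -0.001, -0.001]
force: [-0.4, 0.7, 0.3]
finger_gap: 0.999
gripper_force: 0.0
```

```bash
python3 - <<'E'
from h import *
st(); im=snapshot("wrist")[:,:,::-1]; cv2.imwrite("pics/w3.png",im)
E
```

```text
t 7.3 p [ 0.4262 -0.2112  0.1663] psi 24.62 tz [-0.002  0.002 -1.   ] F [-0.4  0.7  0.3] gap 0.999 gf 0.0
```

View pics/w3.png

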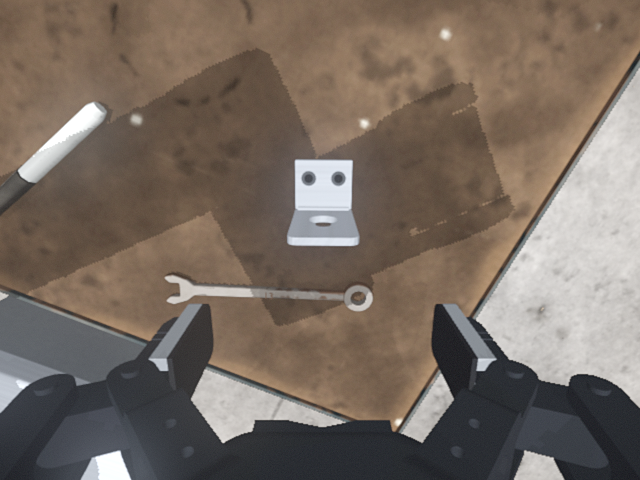

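The bracket is square to the tool: foot far edge (295..352,160), leg top strip (288..359, rows 238–246).

```bash
python3 - <<'E'
from h import *
np.set_printoptions(precision=4,suppress=True)
s=sense();P=(np.array(s["tcp_pos"]),s["tool_rot"]);R=Rn.from_quat(P[1]).as_matrix()
for u,z in(((295,160),.005),((352.5,160),.005),((288,240),.084),((359,240),.084),((323.5,242),.084)):
    X=on("wrist",u,z,2,P);print(u,X,"tool",R.T@(X-P[0]))
im=cv2.imread("pics/w3.png");g=cv2.cvtColor(im,cv2.COLOR_BGR2GRAY)
m=(g>140).astype(np.uint8);m[:155]=0;m[255:]=0;m[:,:280]=0;m[:,365:]=0
for r in(165,185,200,240,243):
    x=np.nonzero(m[r])[0];print(r,x.min(),x.max())
print(g[225:252,323])
rows([(.4285,-.2115,.1,24.6,2)],-1)
E
```

```text
(295, 160) [ 0.4605 -0.173   0.005 ] tool [ 0.0468 -0.0203  0.1618]
(352.5, 160) [ 0.4796 -0.2145  0.005 ] tool [0.0468 0.0255 0.1617]
(288, 240) [ 0.4228 -0.1906  0.084 ] tool [ 0.0051 -0.0201  0.0828]
(359, 240) [ 0.4414 -0.2311  0.084 ] tool [0.0051 0.0244 0.0827]
(323.5, 242) [ 0.4309 -0.2114  0.084 ] tool [0.0038 0.0022 0.0827]
165 295 352
185 295 351
200 295 351
240 287 358
243 288 357
[ 95 124 159 162 161 158 159 159 158 159 158 156 189 228 232 231 230 230
 231 226 194 101  84  89  89  87  86]
[[0.001, 0.001, 0.033, 0.0, 0.0, 0.0, -1], [0.001, 0.0, 0.034, 0.0, 0.0, 0.001, -1]]
```

apply_moves:
  plan:
    - [0.004,0.0023,0.04,0,0,0,-1]
    - [0,0,0.045,0,0,0,-1]
    - [0,0,0.04,0,0,0,-1]
    - [0,0,0.0122,0,0,0,-1]
    - [0,0,0,0,0,0,-1]
    - [0,0,0,0,0,0,0.5]
    - [0,0,0,0,0,0,1]
    - [0,0,0,0,0,0,1]
  force: 70

```text
t: 8.35
tcp_pos: [0.4313, -0.2126, 0.0316]
tool_rot: [0.977, 0.213, 0.0, 0.0]
force: [-2.0, 1.3, 7.6]
finger_gap: 0.524
gripper_force: 70.1
```

apply_moves:
  plan:
    - [0,0,0,0,0,0,1]
    - [0,0,0,0,0,0,1]

```text
t: 8.6
tcp_pos: [0.4313, -0.2126, 0.0316]
tool_rot: [0.977, 0.213, 0.0, 0.0]
force: [-1.5, 2.7, 7.2]
finger_gap: 0.52
gripper_force: 70.1
```

```bash
python3 - <<'E'
from h import *
rows([(.4313,-.2126,.1636,24.6,3),(.485,.012,.1636,1.4,5)],1)
E
```

```text
[[0.0, -0.0, -0.044, 0.0, 0.0, -0.0, 1], [0.0, -0.0, -0.044, 0.0, 0.0, -0.0, 1], [0.0, -0.0, -0.044, 0.0, 0.0, -0.0, 1], [0.028, -0.036, -0.0, 0.0, 0.0, 0.081, 1], [0.026, -0.039, -0.0, 0.0, 0.0, 0.081, 1], [0.022, -0.04, -0.0, 0.0, 0.0, 0.081, 1], [0.019, -0.042, -0.0, 0.0, 0.0, 0.081, 1], [0.015, -0.044, -0.0, 0.0, 0.0, 0.08, 1]]
```

apply_moves:
  plan:
    - [0.0,0,-0.02,0.0,0.0,0,1]
    - [0.0,0,-0.044,0.0,0.0,0,1]
    - [0.0,0,-0.044,0.0,0.0,0,1]
    - [0.028,-0.036,-0.024,0.0,0.0,0.081,1]
    - [0.026,-0.039,0,0.0,0.0,0.081,1]
    - [0.022,-0.04,0,0.0,0.0,0.081,1]
    - [0.019,-0.042,0,0.0,0.0,0.081,1]
    - [0.015,-0.044,0,0.0,0.0,0.08,1]

```text
t: 9.6
tcp_pos: [0.485, 0.0129, 0.1626]
tool_rot: [1.0, 0.011, 0.0, 0.0]
force: [0.7, -0.1, -1.6]
finger_gap: 0.52
gripper_force: 72.1
```

apply_moves:
  plan:
    - [0,0,0,0,0,0,1]
    - [0,0,0,0,0,0,1]
    - [0,0,0,0,0,0,1]

```text
t: 9.98
tcp_pos: [0.4848, 0.0104, 0.1622]
tool_rot: [1.0, 0.012, 0.0, 0.0]
force: [-0.7, -0.3, -2.6]
finger_gap: 0.52
gripper_force: 72.3
```

```bash
python3 - <<'E'
from h import *
st(); im=snapshot("wrist")[:,:,::-1]; cv2.imwrite("pics/w4.png",im)
s=snapshot("side")[:,:,::-1];cv2.imwrite("pics/s4.png",s)
can=np.hstack([cv2.resize(im[180:420,220:420],(500,600),interpolation=cv2.INTER_CUBIC),cv2.resize(s[170:290,290:350],(300,600),interpolation=cv2.INTER_CUBIC)])
cv2.imwrite("pics/z4.png",can)
E
```

```text
t 9.97 p [0.4848 0.0104 0.1622] psi 1.35 tz [ 0. -0. -1.] F [-0.7 -0.3 -2.6] gap 0.52 gf 72.32777644414455
```

View pics/z4.png

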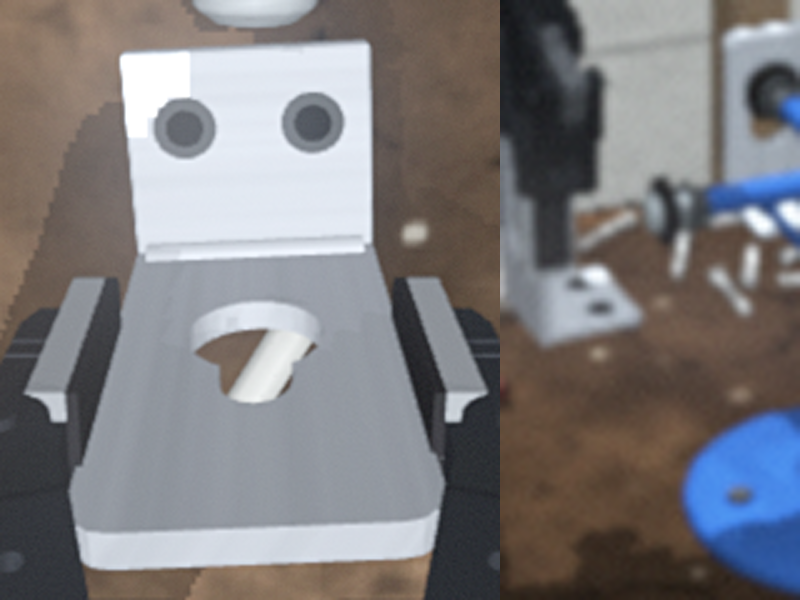

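The wrist view shows the stud head and the keyhole both on column ~322, so they are aligned sideways. On the plate's back face the hole bottom is at row ~300.8 and the slot top at ~340.8. I'll check height from these rows.

```bash
python3 - <<'E'
from h import *
np.set_printoptions(precision=4,suppress=True)
s=sense();P=(np.array(s["tcp_pos"]),s["tool_rot"])
# head front/back extents
for x in(.484,.487,.490):
    f=lambda v:on("wrist",(322,v),x,0,P)[2]
    print(x,"hole bottom,slot top, plate top(back edge row 391.5)",f(300.8),f(340.8),f(391.5), "->origin z",f(300.8)-.027,f(340.8)-.058,f(391.5)-.084)
print("foot far edge",on("wrist",(318,198),.1622-.0316+.005,2,P))
for v in(190,180+12/2.5): print("head",on("wrist",(322,v),.161,2,P))
# side: head centre & rim
print("head side on plane y=.0125", on("side",(290+670/5-500/5,170+210/5),.0125,1))
E
```

```text
0.484 hole bottom,slot top, plate top(back edge row 391.5) 0.1504712898155262 0.18286432545667883 0.21016189827663234 ->origin z 0.12347128981552621 0.12486432545667883 0.12616189827663232
0.487 hole bottom,slot top, plate top(back edge row 391.5) 0.15641778250904562 0.18756051994858128 0.21380446795289887 ->origin z 0.12941778250904562 0.12956051994858128 0.12980446795289885
0.49 hole bottom,slot top, plate top(back edge row 391.5) 0.16236427520256508 0.19225671444048373 0.2174470376291654 ->origin z 0.13536427520256508 0.13425671444048373 0.13344703762916538
foot far edge [0.5281 0.0125 0.1356]
head [0.5363 0.0109 0.161 ]
head [0.5383 0.0109 0.161 ]
head side on plane y=.0125 [0.5486 0.0125 0.1673]
```

apply_moves:
  plan:
    - [0.01,0,-0.0014,0,0,0,1]
    - [0.015,0,0,0,0,0,1]
    - [0.008,0,0,0,0,0,1]
    - [0.003,0,0,0,0,0,1]
    - [0.002,0,0,0,0,0,1]
    - [0,0,0,0,0,0,1]

```text
t: 10.82
tcp_pos: [0.5227, 0.0126, 0.1634]
tool_rot: [1.0, 0.013, -0.0, -0.0]
force: [-1.5, 0.0, -2.5]
finger_gap: 0.52
gripper_force: 72.3
```

```bash
python3 - <<'E'
from h import *
st(); im=snapshot("wrist")[:,:,::-1]; cv2.imwrite("pics/w5.png",im);st()
s=snapshot("side")[:,:,::-1]
can=np.hstack([cv2.resize(im[150:390,220:420],(500,600),interpolation=cv2.INTER_CUBIC),cv2.resize(s[170:290,290:350],(300,600),interpolation=cv2.INTER_CUBIC)])
cv2.imwrite("pics/z5.png",can)
E
```

```text
t 10.82 p [0.5227 0.0126 0.1634] psi 1.44 tz [-0.001  0.    -1.   ] F [-1.5  0.  -2.5] gap 0.52 gf 72.29150318540633
t 10.88 p [0.5226 0.0126 0.1634] psi 1.44 tz [-0.001  0.    -1.   ] F [-0.3  0.1 -1.9] gap 0.524 gf 72.29161800350994
```

View pics/z5.png

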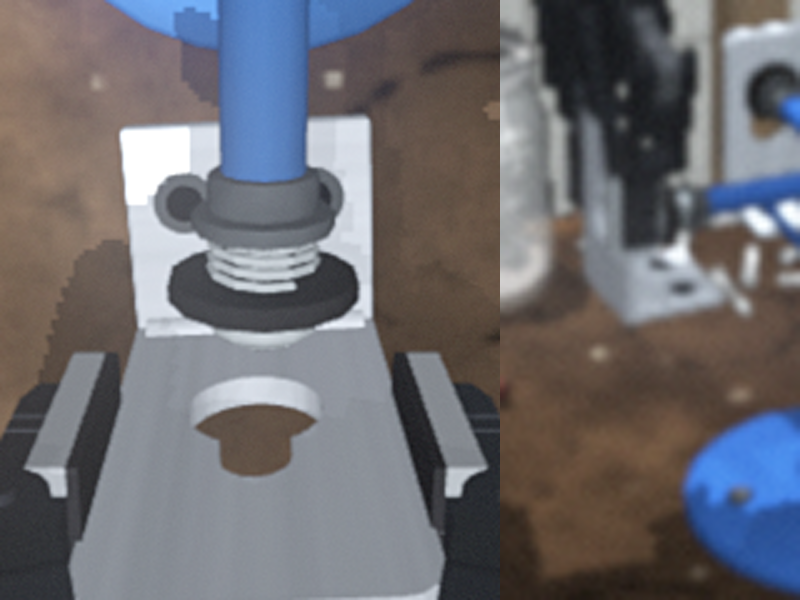

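The washer and tube centre is at crop column 263 against the keyhole's 256, so I need about 1.1 mm to tool +y. Otherwise everything is lined up, and I'll advance by feel.

apply_moves:
  plan:
    - [0.003,0.0011,-0.0002,0,0,0,1]
    - [0.002,0,0,0,0,0,1]
    - [0.002,0,0,0,0,0,1]
    - [0.002,0,0,0,0,0,1]
    - [0.002,0,0,0,0,0,1]
    - [0,0,0,0,0,0,1]

```text
t: 11.68
tcp_pos: [0.5341, 0.0117, 0.1637]
tool_rot: [1.0, 0.013, 0.0, 0.0]
force: [-0.2, 0.5, -2.1]
finger_gap: 0.516
gripper_force: 72.3
```

apply_moves:
  plan:
    - [0.001,0,0,0,0,0,1]
    - [0.001,0,0,0,0,0,1]
    - [0,0,0,0,0,0,1]

```text
t: 12.05
tcp_pos: [0.536, 0.0117, 0.1637]
tool_rot: [1.0, 0.012, 0.0, 0.0]
force: [0.5, -0.4, -2.4]
finger_gap: 0.523
gripper_force: 72.3
```

apply_moves:
  plan:
    - [0.001,0,0,0,0,0,1]
    - [0.001,0,0,0,0,0,1]
    - [0,0,0,0,0,0,1]

```text
t: 12.42
tcp_pos: [0.5381, 0.0118, 0.1637]
tool_rot: [1.0, 0.012, 0.0, 0.0]
force: [0.2, -0.1, -2.6]
finger_gap: 0.519
gripper_force: 72.3
```

apply_moves:
  plan:
    - [0.001,0,0,0,0,0,1]
    - [0.001,0,0,0,0,0,1]
    - [0,0,0,0,0,0,1]

```text
t: 12.8
tcp_pos: [0.5401, 0.0118, 0.1637]
tool_rot: [1.0, 0.013, 0.0, 0.0]
force: [0.2, -0.4, -3.3]
finger_gap: 0.524
gripper_force: 72.3
```

apply_moves:
  plan:
    - [0.001,0,0,0,0,0,1]
    - [0.0005,0,0,0,0,0,1]
    - [0,0,0,0,0,0,1]

```text
t: 13.18
tcp_pos: [0.5415, 0.0118, 0.1637]
tool_rot: [1.0, 0.012, 0.0, 0.0]
force: [0.1, 0.2, -2.8]
finger_gap: 0.524
gripper_force: 72.3
```

apply_moves:
  plan:
    - [0.001,0,0,0,0,0,1]
    - [0.0005,0,0,0,0,0,1]
    - [0,0,0,0,0,0,1]

```text
t: 13.55
tcp_pos: [0.5421, 0.0119, 0.1636]
tool_rot: [1.0, 0.013, -0.001, -0.0]
force: [-2.4, -0.2, -1.0]
finger_gap: 0.52
gripper_force: 72.5
```

apply_moves:
  plan:
    - [0.001,0,0,0,0,0,1]
    - [0,0,0,0,0,0,1]
    - [0,0,0,0,0,0,1]

```text
t: 13.92
tcp_pos: [0.5433, 0.012, 0.1636]
tool_rot: [1.0, 0.013, -0.001, -0.0]
force: [-4.6, -0.7, 1.1]
finger_gap: 0.52
gripper_force: 72.6
```

apply_moves:
  plan:
    - [0.001,0,0,0,0,0,1]
    - [0,0,0,0,0,0,1]
    - [0,0,0,0,0,0,1]

```text
t: 14.3
tcp_pos: [0.5441, 0.012, 0.1636]
tool_rot: [1.0, 0.013, -0.001, -0.0]
force: [-4.8, -0.7, 0.7]
finger_gap: 0.523
gripper_force: 72.6
```

```bash
python3 - <<'E'
from h import *
st(); im=snapshot("wrist")[:,:,::-1]
cv2.imwrite("pics/z6.png",cv2.resize(im[150:390,220:420],(500,600),interpolation=cv2.INTER_CUBIC))
E
```

```text
t 14.3 p [0.5441 0.012  0.1636] psi 1.44 tz [-0.002  0.    -1.   ] F [-4.8 -0.7  0.7] gap 0.523 gf 72.63270154595375
```

View pics/z6.png

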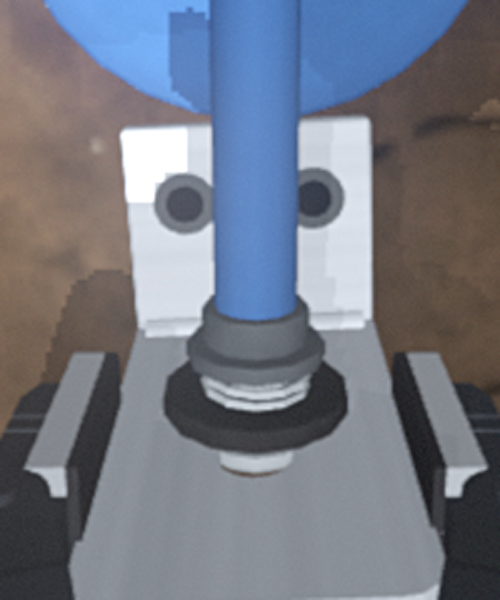

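The head shows through the slot behind the plate, the washer is centred on column 256 and the spring is being compressed. I'll press on to about 9 N.

apply_moves:
  plan:
    - [0.001,0,0,0,0,0,1]
    - [0.001,0,0,0,0,0,1]
    - [0,0,0,0,0,0,1]

```text
t: 14.72
tcp_pos: [0.5453, 0.0121, 0.1636]
tool_rot: [1.0, 0.013, -0.002, -0.0]
force: [-7.4, -0.5, 2.4]
finger_gap: 0.521
gripper_force: 72.8
```

apply_moves:
  plan:
    - [0.001,0,0,0,0,0,1]
    - [0.0005,0,0,0,0,0,1]
    - [0,0,0,0,0,0,1]

```text
t: 15.1
tcp_pos: [0.5461, 0.0121, 0.1636]
tool_rot: [1.0, 0.013, -0.003, -0.0]
force: [-7.7, -1.1, 4.0]
finger_gap: 0.521
gripper_force: 72.8
```

apply_moves:
  plan:
    - [0.001,0,0,0,0,0,1]
    - [0,0,0.001,0,0,0,1]
    - [0,0,0,0,0,0,1]

```text
t: 15.48
tcp_pos: [0.5464, 0.0122, 0.162]
tool_rot: [1.0, 0.013, -0.004, -0.0]
force: [-8.1, -1.3, 2.0]
finger_gap: 0.523
gripper_force: 72.8
```

apply_moves:
  plan:
    - [0,0,0.0015,0,0,0,1]
    - [0,0,0.0015,0,0,0,1]
    - [0,0,0,0,0,0,1]

```text
t: 15.85
tcp_pos: [0.5463, 0.0123, 0.1588]
tool_rot: [1.0, 0.013, -0.004, -0.0]
force: [-9.0, -0.8, 0.9]
finger_gap: 0.523
gripper_force: 72.8
```

apply_moves:
  plan:
    - [0,0,0.0015,0,0,0,1]
    - [0,0,0.0015,0,0,0,1]
    - [0,0,0,0,0,0,1]

```text
t: 16.23
tcp_pos: [0.5463, 0.0124, 0.1559]
tool_rot: [1.0, 0.013, -0.004, -0.0]
force: [-7.6, -1.3, -0.5]
finger_gap: 0.519
gripper_force: 72.8
```

apply_moves:
  plan:
    - [0,0,0.0015,0,0,0,1]
    - [0,0,0.0015,0,0,0,1]
    - [0,0,0,0,0,0,1]

```text
t: 16.6
tcp_pos: [0.5462, 0.0124, 0.1529]
tool_rot: [1.0, 0.013, -0.004, -0.0]
force: [-9.2, -0.9, -0.2]
finger_gap: 0.525
gripper_force: 72.7
```

apply_moves:
  plan:
    - [0,0,0.0015,0,0,0,1]
    - [0,0,0.001,0,0,0,1]
    - [0,0,0,0,0,0,1]

```text
t: 16.98
tcp_pos: [0.5463, 0.0124, 0.1504]
tool_rot: [1.0, 0.013, -0.004, -0.0]
force: [-9.3, -0.7, 1.2]
finger_gap: 0.522
gripper_force: 72.7
```

apply_moves:
  plan:
    - [0,0,0.001,0,0,0,1]
    - [0,0,0.0008,0,0,0,1]
    - [0,0,0,0,0,0,1]

```text
t: 17.35
tcp_pos: [0.5463, 0.0124, 0.1487]
tool_rot: [1.0, 0.013, -0.004, -0.0]
force: [-8.9, -1.3, 1.8]
finger_gap: 0.522
gripper_force: 72.7
```

apply_moves:
  plan:
    - [0,0,0.0005,0,0,0,1]
    - [0,0,0.0005,0,0,0,1]
    - [0,0,0,0,0,0,1]

```text
t: 17.73
tcp_pos: [0.5463, 0.0124, 0.1476]
tool_rot: [1.0, 0.013, -0.004, -0.0]
force: [-8.8, -1.1, 0.7]
finger_gap: 0.522
gripper_force: 72.7
```

apply_moves:
  plan:
    - [0,0,0.0005,0,0,0,1]
    - [0,0,0,0,0,0,1]

```text
t: 17.98
tcp_pos: [0.5463, 0.0124, 0.1474]
tool_rot: [1.0, 0.013, -0.003, -0.0]
force: [-9.0, -1.2, 2.8]
finger_gap: 0.524
gripper_force: 72.8
```

apply_moves:
  plan:
    - [0,0,0.0005,0,0,0,1]
    - [0,0,0,0,0,0,1]

```text
t: 18.23
tcp_pos: [0.5464, 0.0124, 0.1473]
tool_rot: [1.0, 0.013, -0.003, -0.0]
force: [-9.4, -1.3, 4.4]
finger_gap: 0.526
gripper_force: 72.9
```

apply_moves:
  plan:
    - [-0.001,0,-0.0005,0,0,0,1]
    - [-0.001,0,0,0,0,0,1]
    - [0,0,0,0,0,0,1]

```text
t: 18.6
tcp_pos: [0.5458, 0.0124, 0.1474]
tool_rot: [1.0, 0.012, -0.002, -0.0]
force: [-6.0, -0.3, 0.1]
finger_gap: 0.518
gripper_force: 72.5
```

apply_moves:
  plan:
    - [-0.0008,0,0,0,0,0,1]
    - [0,0,0,0,0,0,1]

```text
t: 18.85
tcp_pos: [0.5455, 0.0124, 0.1474]
tool_rot: [1.0, 0.012, -0.001, -0.0]
force: [-4.5, 0.2, -0.8]
finger_gap: 0.523
gripper_force: 72.5
```

apply_moves:
  plan:
    - [-0.0006,0,0,0,0,0,1]
    - [0,0,0,0,0,0,1]

```text
t: 19.1
tcp_pos: [0.5455, 0.0123, 0.1475]
tool_rot: [1.0, 0.012, -0.001, -0.0]
force: [-4.7, 0.1, -3.0]
finger_gap: 0.521
gripper_force: 72.5
```

apply_moves:
  plan:
    - [-0.001,0,0,0,0,0,1]
    - [0,0,0,0,0,0,1]

```text
t: 19.35
tcp_pos: [0.5455, 0.012, 0.1476]
tool_rot: [1.0, 0.012, 0.0, -0.0]
force: [-1.8, 1.1, -6.6]
finger_gap: 0.523
gripper_force: 72.2
```

apply_moves:
  plan:
    - [-0.001,0,0,0,0,0,1]
    - [0,0,0,0,0,0,1]

```text
t: 19.6
tcp_pos: [0.5454, 0.0117, 0.1477]
tool_rot: [1.0, 0.012, 0.001, 0.0]
force: [1.9, 1.3, -11.5]
finger_gap: 0.521
gripper_force: 72.9
```

apply_moves:
  plan:
    - [0.0005,0,0.001,0,0,0,1]
    - [0,0,0.0008,0,0,0,1]
    - [0,0,0,0,0,0,1]

```text
t: 19.98
tcp_pos: [0.5454, 0.0117, 0.1474]
tool_rot: [1.0, 0.013, 0.001, 0.0]
force: [-0.5, 1.0, 2.9]
finger_gap: 0.521
gripper_force: 73.7
```

apply_moves:
  plan:
    - [0,0,0,0,0,0,1]
    - [0,0,0,0,0,0,1]
  force: 20

```text
t: 20.23
tcp_pos: [0.5454, 0.0117, 0.1473]
tool_rot: [1.0, 0.013, 0.001, 0.0]
force: [-2.0, 0.9, 6.3]
finger_gap: 0.524
gripper_force: 73.8
```

apply_moves:
  plan:
    - [0,0,0,0,0,0,-0.2]
    - [0,0,0,0,0,0,-0.4]
    - [0,0,0,0,0,0,-0.5]
    - [0,0,0,0,0,0,-0.5]

```text
t: 20.72
tcp_pos: [0.5445, 0.0119, 0.146]
tool_rot: [1.0, 0.013, -0.0, 0.0]
force: [0.2, 0.4, 0.6]
finger_gap: 0.749
gripper_force: 0.0
```

```bash
python3 - <<'E'
from h import *
st(); im=snapshot("wrist")[:,:,::-1]
s=snapshot("side")[:,:,::-1]
can=np.hstack([cv2.resize(im[150:390,220:420],(500,600),interpolation=cv2.INTER_CUBIC),cv2.resize(s[170:290,300:360],(300,600),interpolation=cv2.INTER_CUBIC)])
cv2.imwrite("pics/z7.png",can)
E
```

```text
t 20.73 p [0.5445 0.0119 0.146 ] psi 1.44 tz [-0. -0. -1.] F [0.2 0.4 0.6] gap 0.749 gf 0.0
```

View pics/z7.png

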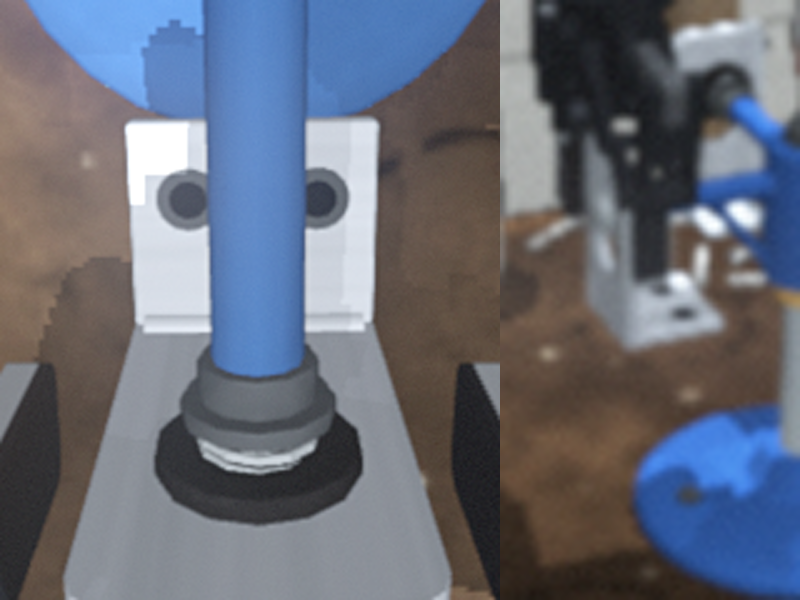

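Released, the bracket hangs square with the washer against its back. I'll rise straight up, clear of it.

apply_moves:
  plan:
    - [0,0,0,0,0,0,-0.9]
    - [0,0,-0.01,0,0,0,-0.9]
    - [0,0,-0.03,0,0,0,-0.9]
    - [0,0,-0.04,0,0,0,-0.9]
    - [-0.02,0,-0.03,0,0,0,-0.9]
    - [-0.05,0,0,0,0,0,-0.9]
    - [-0.02,0,0,0,0,0,-0.9]
    - [0,0,0,0,0,0,-0.9]

```text
t: 21.82
tcp_pos: [0.4535, 0.0099, 0.2569]
tool_rot: [1.0, 0.012, 0.0, 0.0]
force: [-0.1, 0.2, 0.3]
finger_gap: 0.951
gripper_force: 0.0
```

```bash
python3 - <<'E'
from h import *
st(); im=snapshot("wrist")[:,:,::-1];s=snapshot("side")[:,:,::-1]
can=np.hstack([cv2.resize(im[130:370,220:420],(500,600),interpolation=cv2.INTER_CUBIC),cv2.resize(s[170:290,300:360],(300,600),interpolation=cv2.INTER_CUBIC)])
cv2.imwrite("pics/z8.png",can)
E
```

```text
t 21.82 p [0.4535 0.0099 0.2569] psi 1.41 tz [ 0.001 -0.    -1.   ] F [-0.1  0.2  0.3] gap 0.951 gf 0.0
```

View pics/z8.png

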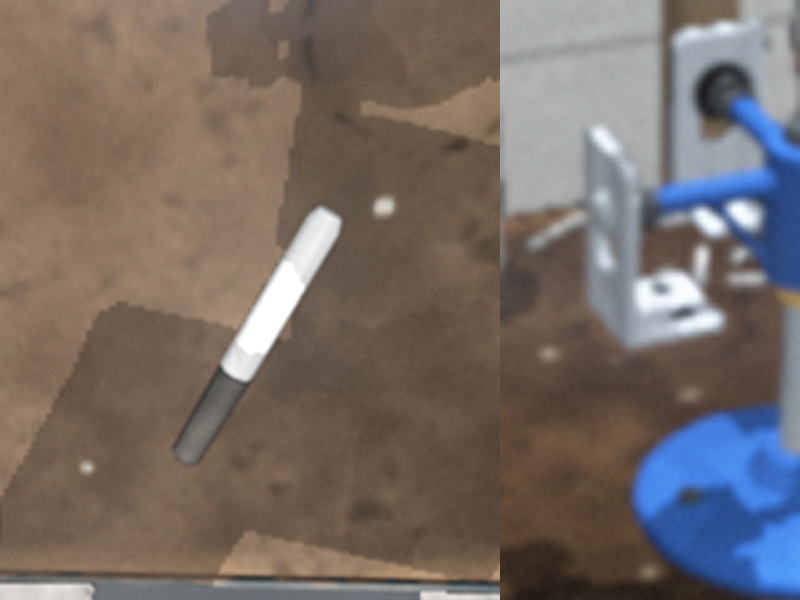

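The bracket hangs upright behind the head on the branch facing the robot (side crop, plate at about (610,240), head in the slot at (603,195)). The gripper is clear, so I'm handing in.

```bash
python3 -c "
from station import *
print(sign_off())"
```

```text
the job is handed in; nothing more can be done
None
```

The tree's empty branch points at the robot (about 1.4° off when measured), the bracket hangs by its slot behind the stud's head, and I handed in at about 22 s with the gripper clear; no verdict came back.

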